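Pair the burner head with its gas cartridge, find the thread hand, hold the cap off

TASK

Take the burner head that is on the woven tray and stand it upright on the bare table within a hand's width of the gas cartridge of the same colour. Then twist the black cap off that cartridge - nobody has marked whether the thread is left- or right-handed, so try it one way and, if it stops at once, the other way - and finish with the cap still held in the gripper, lifted about 5 cm straight up above its cartridge; leave the other cartridge, its cap, the other burner head and everything else as they are.

Things in the scene. Friction and masses are not known exactly. Their poses are not given: they have to be found in the camera images.
- cartridge_blue: steel gas cartridge, painted blue all over, 90 mm diameter, 95 mm to the top of its domed shoulder, clamped in a steel foot bolted to the table (fixed; foot arms reach 64 mm from the axis). Origin: centre of its underside, on the table; z up, yaw always 0. A brass threaded neck stands on top, closed by one of the two black caps
- cartridge_orange: steel gas cartridge, painted orange all over, 90 mm diameter, 95 mm to the top of its domed shoulder, clamped in a steel foot bolted to the table (fixed; foot arms reach 64 mm from the axis). Origin: centre of its underside, on the table; z up, yaw always 0. A brass threaded neck stands on top, closed by one of the two black caps
- neck_blue (a point): centre of the top of the blue cartridge's neck, 125 mm above the table. Cap's thread here: the wrong way it meets a hard stop within about 6 degrees; the right way (anticlockwise or clockwise from above: unmarked, differs between starts) it turns freely (under 0.2 N m), is free to lift from 55 degrees and stops again at about 78; best lift at 68. Closed, it cannot be pulled off
- neck_orange (a point): centre of the top of the orange cartridge's neck, 125 mm above the table. Cap's thread here: the wrong way it meets a hard stop within about 6 degrees; the right way (anticlockwise or clockwise from above: unmarked, differs between starts) it turns freely (under 0.2 N m), is free to lift from 55 degrees and stops again at about 78; best lift at 68. Closed, it cannot be pulled off
- cap_1: black ribbed 12-sided plastic screw cap, 42 mm across, 32 mm tall, 45 g; loose, closed on one of the two cartridges (its position tells which). Origin: centre of its underside, 104 mm above the table when seated (top at 136). The neck reaches 21 mm into it. Grip its sides from above, TCP 6 to 14 mm below its top so that the tips clear the shoulder. It need not be raised while turning
- cap_2: black ribbed 12-sided plastic screw cap, 42 mm across, 32 mm tall, 45 g; loose, closed on one of the two cartridges (its position tells which). Origin: centre of its underside, 104 mm above the table when seated (top at 136). The neck reaches 21 mm into it. Grip its sides from above, TCP 6 to 14 mm below its top so that the tips clear the shoulder. It need not be raised while turning
- burner_blue: gas burner head standing upright, 170 g, 85 mm tall: blue collar at the bottom, 48 mm diameter, 22 mm tall; thin stem; round steel burner on top, 40 mm diameter, to grip, 60 to 85 mm above its underside; blue valve knob out to 34 mm on its own -x side, 27 to 45 mm up. Origin: centre of its underside; z up. One burner head is on the tray, the other on the cork mat
- burner_orange: gas burner head standing upright, 170 g, 85 mm tall: orange collar at the bottom, 48 mm diameter, 22 mm tall; thin stem; round steel burner on top, 40 mm diameter, to grip, 60 to 85 mm above its underside; orange valve knob out to 34 mm on its own -x side, 27 to 45 mm up. Origin: centre of its underside; z up. One burner head is on the tray, the other on the cork mat
- tray: round woven-look plastic tray, straw and dark green, 230 mm diameter, floor 5 mm above the table, rim 20 mm high; does not move. Origin: centre of its underside. Carries one burner head and two coffee cups
- mat: round cork mat, 110 mm diameter, 5 mm thick, fixed. Origin: centre of its underside. Carries the burner head that is not wanted
- jebena: teal clay coffee pot with a long neck and straw stopper, 224 mm tall, belly 136 mm diameter; origin: centre of its underside. To be left alone
- incense_cup: black ceramic footed incense cup, 68 mm tall, 80 mm diameter; origin: centre of its underside. To be left alone
- mortar: small dark wooden mortar with its pestle in it, 90 mm tall (pestle 141 mm), 92 mm diameter; origin: centre of its underside. To be left alone
- tongs: steel tongs held shut by a spring clip, lying flat, 195 mm long along their x axis, 36 mm wide, 12 mm high; origin: middle, underside. To be left alone
- cup_1: small white coffee cup without handle, on the tray, 50 mm tall, 53 mm diameter at the rim; origin: centre of its underside. To be left alone
- cup_2: the same kind of coffee cup, also on the tray
Mind the look-alikes: they are no part of the job. Leave any green or pink look-alike of the burner_blue alone.

How it is judged:
By the outcome, as a careful person would: the job done as asked, in the order asked, and still so for the second after the job is handed in, while the arm keeps its last pose, push and grip.
It also fails if it takes over 51 s, if anything falls off the work surface, if the arm or the gripper's body presses on something with over 40 N, if the wrist force passes 120 N, or if a joint passes its speed limit or range.

ROBOT

A 6-joint arm with a two-finger parallel gripper is mounted at the origin on the work surface. World frame = base frame: x ahead of the robot, y to its left, z up, the work surface at z = 0. Lengths are in m, angles in degrees, forces in N, time in s.
With the tool pointing down it reaches from about 0.275 to 0.75 m from the base axis. Payload 10.2 kg.
Tool frame: the origin (TCP) lies between the finger pads, 19 mm behind the fingertips; this is the grasp point; y points along the fingers, z is the direction in which the jaws open and shut, and the axes are right-handed (so a half turn about y gives the same grasp; the last joint's range is limited). The gripper opens to 88 mm and grips with 3 to 60 N. Pads are 18 mm wide; open, the fingers measure 123 mm over their backs; the gripper's body (75 mm by 187 mm) begins 45 mm behind the grasp point.
Start: joints at [-89.805, 17.928, 85.812, -0, 76.261, -12.8], TCP at [0.118, -0.512, 0.257] pointing down, gripper open.
Joint ranges: [-168.41, 168.41], [-55.51, 124.54], [10.69, 146.95], [-70.63, 250.63], [1, 178], [-165.06, 165.06]. Speed limits (degrees/s): [136.94, 136.94, 172.46, 180, 180, 180].

INTERFACE

Orientations are given as [roll, pitch, yaw] about the fixed x, y, z axes, in that order (R = Rz(yaw) Ry(pitch) Rx(roll)).
In Python, from plant import * gives the robot as it stands. Calls block until the motion is done:
- reach(position, orientation): joint-space move of the TCP to a pose.
- move_linear(position, rot=None, rate=0.15): straight line of the TCP; rot=None keeps the orientation; rate is the mean speed in m/s.
- move_joints(angles): joint-space move.
- release() and clamp(): open the fingers fully, or close them until they stop; the grip force is fixed at half the most.
- wait(seconds).
- solve_ik(position, orientation): joint angles nearest the present ones, or None.
- grab_frame(name): name is "side" or "top"; returns the picture (420x560x3 uint8, red, green, blue); there is no depth.
- get_calibration(name): a dict with "fov_y" (degrees; the focal length in pixels is half the picture's height over the tangent of half this angle, whatever the lens; pixels are square), "cx", "cy" (the principal point, pixels), "R" (3x3) and "t" (3): a world point X has camera coordinates R X + t. Camera axes: x right, y down, z forward; pixel columns grow to the right and rows downward; lengths in m; the calibration is good to about 2 mm. A picture is of the moment at which its call begins. get_calibration takes no time and is no camera call.
A pose or a line that the arm cannot do raises IKError and nothing moves.
- finish_job(): hands the job in, once; it reports no verdict.
Readings, each from a call of its own:
- current_time_s(): time.
- current_qpos(): joint angles.
- current_qd(): joint speeds.
- current_joint_efforts(): joint torques, N m.
- current_position(): TCP position.
- current_eef_rot(): TCP orientation.
- current_contact_force(): force on the tool from outside, world axes, zero at the start.
- current_ft_torque(): the same for the moment, N m.
- current_finger_gap(): finger opening in m.
Only numpy, scipy, OpenCV 4.12 (cv2) and the standard library are available. Lean on these libraries where they do the work, as an engineer would, in place of code of your own. Each camera call takes 0.05 s, during which the arm holds its last target. There are 200 camera calls.

## Working session

There is one attempt and no reset: what is moved stays moved. The work goes in short steps, each a Python script; the robot and the scene stay as the last script left them, time stands still between calls to the robot, and variables do not carry over. Pictures are saved under pics/ and viewed, about 8 in all and at most 12, crops included, and the job is handed in when it is done.

```bash
ls; mkdir -p pics
python3 - <<'E'
from plant import *
import cv2
for n in ("side","top"):
    cv2.imwrite(f"pics/{n}0.png",cv2.resize(grab_frame(n)[:,:,::-1],(800,600),interpolation=cv2.INTER_CUBIC))
    print(n,get_calibration(n))
print(current_time_s(),current_eef_rot(),current_finger_gap())
E
```

```text
pics
side {'fov_y': 44.36633060831847, 'cx': 277.3657550333339, 'cy': 214.19915663403035, 'R': array([[ 0.85427741, -0.51962312,  0.01420949],
       [-0.324579  , -0.55457146, -0.76622384],
       [ 0.4060278 ,  0.64995562, -0.64241662]]), 't': array([-0.46645776,  0.20260011,  1.60134789])}
top {'fov_y': 46.854778937927954, 'cx': 275.0917351478589, 'cy': 210.999675074432, 'R': array([[-0.01470259, -0.99986962, -0.0066763 ],
       [-0.99466687,  0.01530714, -0.10199757],
       [ 0.10208646,  0.00514107, -0.99476224]]), 't': array([-0.05265589,  0.51748398,  1.38564224])}
0.1 [-9.00644592e+01  1.34023922e-02 -1.67005213e+02] 0.08803577556923697
```

View pics/top0.png

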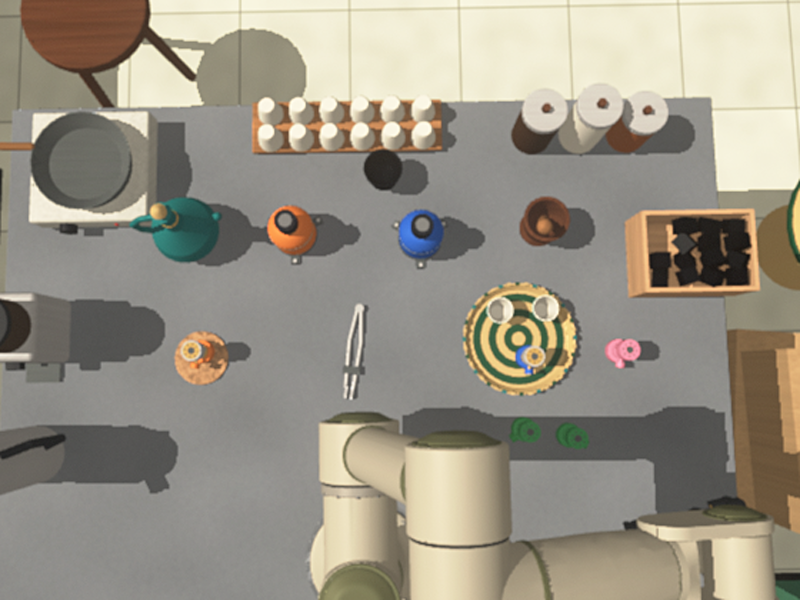

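View pics/side0.png

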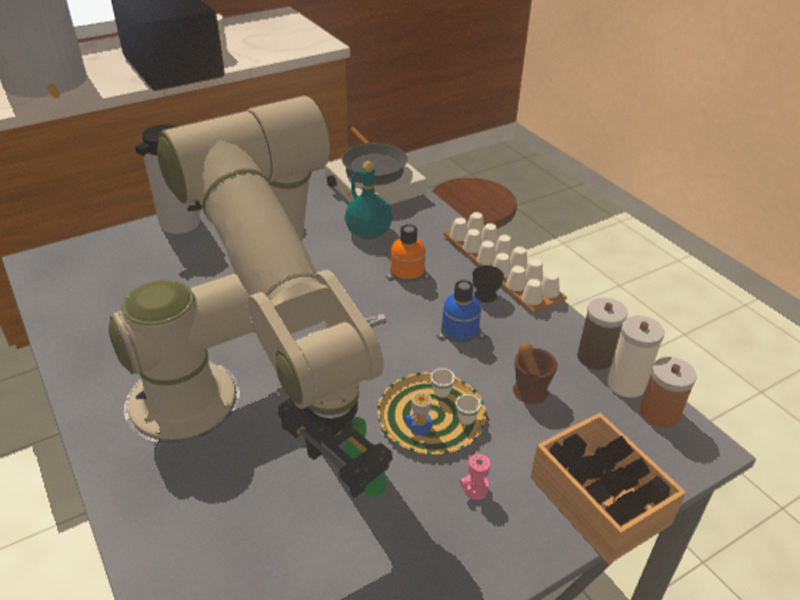

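The burner on the tray is blue, at about (530,357) in the top view and (420,408) in the side view. The blue cartridge's cap is at (422,226) top and (463,290) side. Green and pink look-alikes stand nearby. Next is an enlarged mosaic.

```bash
cat > h.py <<'E'
from plant import *
import numpy as np, cv2
from scipy.optimize import least_squares
def K(c): 
    f=210/np.tan(np.radians(c["fov_y"]/2)); return f
def proj(n,X):
    c=get_calibration(n); p=c["R"]@np.array(X)+c["t"]; f=K(c)
    return np.array([f*p[0]/p[2]+c["cx"],f*p[1]/p[2]+c["cy"]])
def on_plane(n,uv,z):
    c=get_calibration(n); d=c["R"].T@np.array([(uv[0]-c["cx"])/K(c),(uv[1]-c["cy"])/K(c),1]); o=-c["R"].T@c["t"]
    return o+d*(z-o[2])/d[2]
def tri(a,b):
    r=least_squares(lambda X:np.r_[proj("top",X)-a,proj("side",X)-b],[.5,0,.1]); return r.x,np.abs(r.fun).max()
def mosaic(items,fn,w=80,h=60):
    t=[]
    for n,x,y in items:
        im=grab_frame(n)[y:y+h,x:x+w,::-1]; t.append(cv2.resize(im,(400,300),interpolation=cv2.INTER_CUBIC))
    cv2.imwrite(fn,np.vstack([np.hstack(t[:2]),np.hstack(t[2:])]) if len(t)==4 else np.hstack(t))
E
python3 - <<'E'
from h import *
mosaic([("top",324,212),("top",254,132),("side",262,255),("side",283,183)],"pics/m1.png")
E
```

```text
(no output)
```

View pics/m1.png

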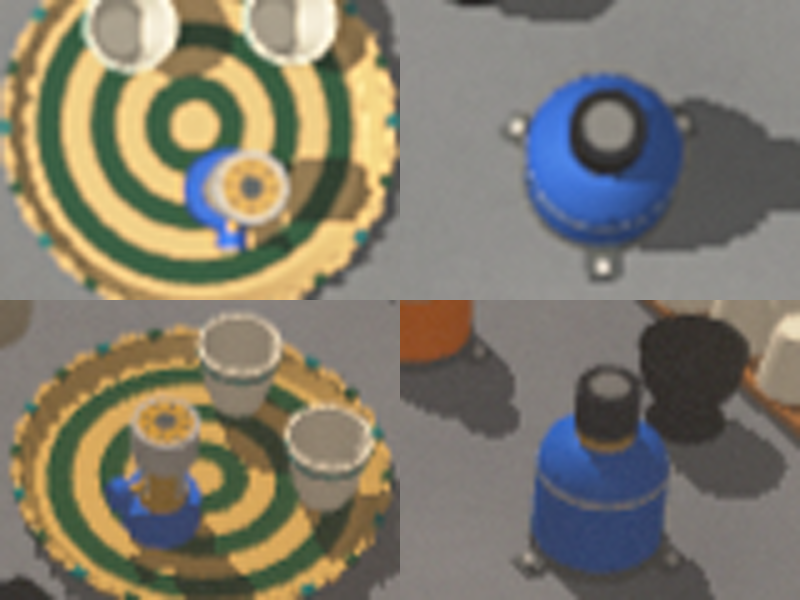

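The mosaic gives these pixel readings, in mosaic coordinates:
- **Burner top:** (252,187) top view, (166,422) side view
- **Cap top:** (608,126) top view, (609,382) side view
- **Burner knob:** lower-left at (232,235), pointing towards the robot
- **Cups:** beyond the burner, at (132,30) and (290,25)

Run:
```python
from h import *
np.set_printoptions(precision=4,suppress=True)
m=lambda x,y,ox,oy:np.array([ox+(x+.5)/5-.5,oy+(y+.5)/5-.5])
b=(m(252,187,324,212),m(166,122,262,255)); c=(m(208,126,254,132),m(209,82,283,183))
for n,p,z in(("burner",b,.09),("cap",c,.136)):
    print(n,tri(*p),on_plane("top",p[0],z),on_plane("side",p[1],z))
print("cups",on_plane("top",m(132,28,324,212),.055),on_plane("top",m(290,23,324,212),.055), on_plane("side",m(240,47,262,255),.055),on_plane("side",m(329,138,262,255),.055))
print("knob",on_plane("top",m(232,232,324,212),.041),"traycentre",on_plane("top",m(195,125,324,212),.005))
f=lambda u,v,z:on_plane("top",(u*.7,v*.7),z)
print("tongs ends",f(360,306,.01),f(350,396,.01),"incense",f(383,167,.068),"mortar",f(545,222,.09), "orange cap",f(287,220,.136),"jebena",f(159,212,.22),"pink",f(630,347,.08))
print("feet blue",on_plane("top",m(116,128,254,132),.01),on_plane("top",m(284,124,254,132),.01),on_plane("top",m(202,267,254,132),.01))
```

```text
burner (array([ 0.4011, -0.332 ,  0.0899]), np.float64(0.17868706977441207)) [ 0.4007 -0.3317  0.09  ] [ 0.4015 -0.3322  0.09  ]
cap (array([ 0.6525, -0.118 ,  0.1387]), np.float64(0.30620177761841205)) [ 0.6525 -0.1178  0.136 ] [ 0.6557 -0.1156  0.136 ]
cups [ 0.4927 -0.2736  0.055 ] [ 0.4941 -0.3635  0.055 ] [ 0.4934 -0.2761  0.055 ] [ 0.4967 -0.3656  0.055 ]
knob [ 0.3763 -0.3291  0.041 ] traycentre [ 0.4393 -0.3163  0.005 ]
tongs ends [0.5099 0.0078 0.01  ] [0.3262 0.03   0.01  ] incense [ 0.7855 -0.0445  0.068 ] mortar [ 0.6625 -0.3621  0.09  ] orange cap [0.6644 0.1386 0.136 ] jebena [0.6637 0.354  0.22  ] pink [ 0.415 -0.52   0.08 ]
feet blue [ 0.6794 -0.0678  0.01  ] [ 0.6802 -0.168   0.01  ] [ 0.5949 -0.1175  0.01  ]
```

Both measurements hold up: the burner triangulates to z 0.090 as expected, and the cap top to 0.139 against 0.136. Next I grasp the blue burner.

Run:
```python
from h import *
np.set_printoptions(precision=4,suppress=True)
for y in (0,180):
    print(y,solve_ik([.401,-.332,.15],[-90,0,y]),solve_ik([.549,-.118,.15],[-90,0,y]),solve_ik([.654,-.117,.126],[-90,0,y]))
reach([.401,-.332,.16],[-90,0,180])
print(current_time_s(),current_position(),current_contact_force())
move_linear([.401,-.332,.078],rate=.1)
print(current_time_s(),current_position(),current_contact_force())
clamp()
print(current_time_s(),current_finger_gap(),current_position(),current_contact_force())
move_linear([.401,-.332,.20],rate=.15)
print(current_time_s(),current_finger_gap(),current_position(),current_contact_force())
mosaic([("top",324,212),("top",254,132),("side",252,235),("side",283,183)],"pics/m2.png")
```

```text
0 [ -52.5309   23.7388   94.7519    0.       61.5093 -142.5309] [ -24.0834   28.3734   87.4575    0.       64.1691 -114.0834] [ -20.2244   42.0131   67.9271    0.       70.0598 -110.2244]
180 [-52.5309  23.7388  94.7519  -0.      61.5093  37.4691] [-24.0834  28.3734  87.4575  -0.      64.1691  65.9166] [-20.2244  42.0131  67.9271  -0.      70.0598  69.7756]
1.6167 [ 0.4006 -0.3328  0.1603] [ 0.1119 -0.384   0.0974]
2.5833 [ 0.4012 -0.3323  0.0786] [-0.2053  0.5837 -0.5834]
3.3833 0.03907944613934447 [ 0.401  -0.3321  0.078 ] [-0.0812 -0.938   0.1479]
4.35 0.0393031221048632 [ 0.4007 -0.3317  0.199 ] [-0.1558  0.4051 -1.7695]
```

View pics/m2.png

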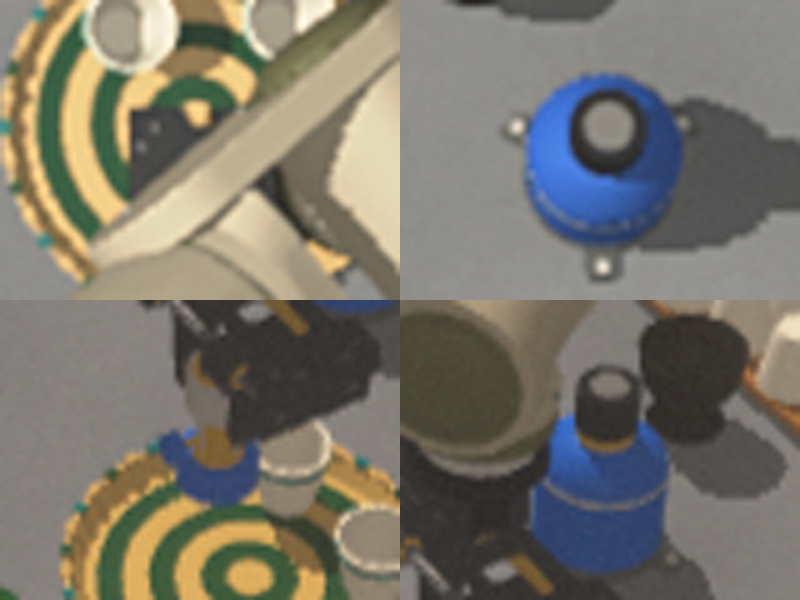

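The burner is held upright with the gap at 39 mm, and the cups are untouched. Next I place it on the robot side of the blue cartridge.

Run:
```python
from h import *
np.set_printoptions(precision=4,suppress=True)
move_linear([.549,-.118,.20],rate=.2)
print(current_time_s(),current_finger_gap(),current_position(),current_contact_force())
move_linear([.549,-.118,.09],rate=.12)
for z in (.078,.0755,.0735,.072):
    move_linear([.549,-.118,z],rate=.04); F=current_contact_force(); print(z,current_position(),F,current_time_s())
    if F[2]>2: break
release(); wait(.2)
print(current_time_s(),current_finger_gap(),current_position(),current_contact_force())
move_linear([.549,-.118,.20],rate=.15)
print(current_time_s(),solve_ik([.654,-.117,.2],[-90,0,110]))
reach([.50,-.35,.25],[-90,0,110])
print(current_time_s(),current_contact_force())
mosaic([("top",324,212),("top",254,142),("side",252,235),("side",263,193)],"pics/m3.png")
```

```text
6.0 0.039135667078980266 [ 0.5487 -0.1187  0.2   ] [-0.4444  0.5833 -0.7928]
0.078 [ 0.5489 -0.118   0.0778] [-0.1591  0.5551 -2.014 ] 7.5167
0.0755 [ 0.549  -0.118   0.0754] [ 0.002   0.0635 -0.9012] 7.7667
0.0735 [ 0.5489 -0.118   0.0734] [-0.1447  0.9323 -1.5212] 8.0167
0.072 [ 0.5495 -0.1182  0.0729] [-0.4528 -0.5785  5.7387] 8.2667
9.3167 0.08850308781358861 [ 0.549 -0.118  0.072] [ 0.3931 -0.4079  0.4604]
10.3167 [-20.2244  38.3111  63.0457  -0.      78.6432 139.7756]
11.275 [-0.288   0.9719  0.4695]
```

View pics/m3.png

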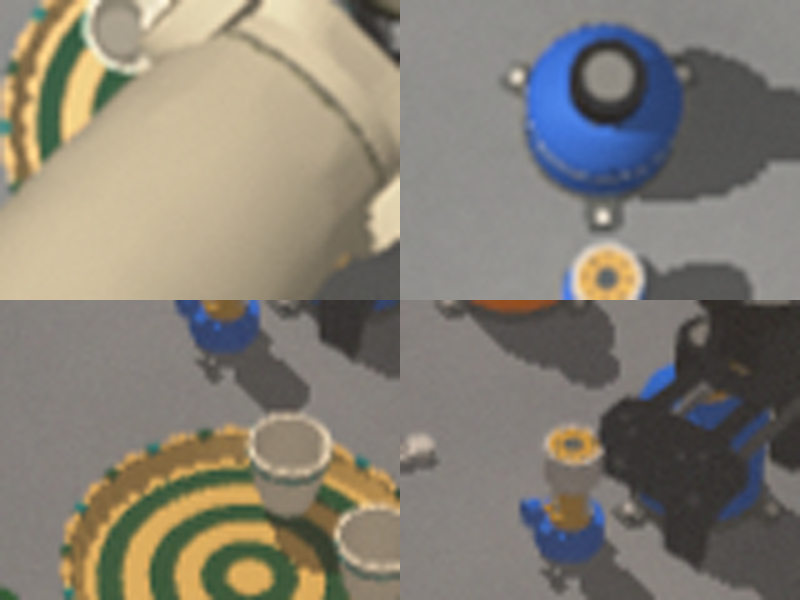

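The burner stands upright on the bare table at about (0.549,-0.118), 39 mm from the cartridge's side, and its top is at (607,277) in the mosaic. Next I grip the cap and probe the thread.

Run:
```python
from h import *
import json
np.set_printoptions(precision=3,suppress=True)
P=[.653,-.1175]
reach(P+[.20],[-90,0,-90])
move_linear(P+[.126],rate=.1)
print(current_time_s(),current_position(),current_contact_force(),current_ft_torque())
clamp()
print(current_time_s(),current_finger_gap(),current_position(),current_contact_force(),current_ft_torque())
q0=np.array(solve_ik(P+[.126],[-90,0,-90])); print(q0,current_qpos())
t0=current_ft_torque()[2]
for d in (3,6,9,12):
    q=q0.copy(); q[5]-=d; move_joints(q.tolist())
    T=current_ft_torque(); print(d,current_time_s(),current_qpos()[5],T,current_joint_efforts()[5],current_contact_force(),current_finger_gap())
    if abs(T[2]-t0)>.3: break
```

```text
14.3833 [ 0.653 -0.118  0.127] [-0.007  0.21   0.516] [-0.039 -0.076  0.016]
15.1417 0.041773494485210644 [ 0.653 -0.118  0.126] [-0.659 -0.587 -0.493] [-0.019 -0.065  0.027]
[-20.296  41.901  68.13    0.     69.969 -20.296] [-20.298  41.903  68.129  -0.002  69.971 -20.299]
3 15.3917 -23.223074009603984 [ 0.    -0.06   0.032] -0.18789779394865036 [0.175 0.986 0.388] 0.041721512027161886
6 15.6417 -26.17652724080147 [-0.145 -0.047  0.023] -0.17026537097990513 [-1.282  0.355 -0.085] 0.041659746592852306
9 15.8917 -29.155787778566403 [-0.207  0.05   0.022] -0.16279819887131453 [-0.84  -0.998  0.66 ] 0.041675679084058025
12 16.1417 -32.14939238155298 [-0.288  0.279 -0.029] -0.16422524582594633 [-2.628 -1.099  1.692] 0.041639772144549114
```

Anticlockwise turns freely: it is past 6° with almost no torque. I continue towards 68° with monitoring.

Run:
```python
from h import *
np.set_printoptions(precision=3,suppress=True)
q0=np.array([-20.296,41.901,68.13,0,69.969,-20.296])
for d in (20,30,40,50,60,68):
    q=q0.copy(); q[5]-=d; move_joints(q.tolist())
    T=current_ft_torque(); print(d,current_time_s(),current_qpos()[5],T,current_joint_efforts()[5],current_contact_force(),current_finger_gap())
    if abs(T[2])>.3: break
wait(.3); print(current_ft_torque(),current_contact_force(),current_position(),current_eef_rot())
mosaic([("top",254,132),("side",283,183)],"pics/m4.png")
```

```text
20 16.4 -40.01500306866116 [-0.404  0.499  0.063] -0.40396135300397873 [-4.511 -1.977  1.529] 0.041691954010964115
30 16.6917 -50.04906048560368 [-0.296  1.244 -0.016] -0.25994659401476383 [-9.359 -1.318  3.681] 0.042233720813828535
40 16.9833 -60.04910448412863 [-0.523  1.516 -0.067] -0.2776132710278034 [-10.777  -2.937   4.909] 0.04162242309188251
50 17.275 -70.05289041102543 [-0.654  1.598  0.059] -0.20518996752798557 [-11.07   -3.5     5.381] 0.041563451482284575
60 17.5667 -80.04605313555052 [-0.553  2.24  -0.019] -0.2949801553040743 [-15.48   -3.843   6.885] 0.04169319256531947
68 17.825 -88.04912091425224 [-0.797  2.444  0.012] -0.3335428051650524 [-16.637  -4.43    6.395] 0.04190698667536169
[-0.843  2.507 -0.015] [-16.691  -4.977   7.689] [ 0.651 -0.118  0.126] [-90.178   0.311 -22.294]
```

Turned 68° with no axial torque. A sideways force of -17 N in x shows a TCP offset of about 2 mm, so I null that and then lift in small steps while watching the force.

Run:
```python
from h import *
np.set_printoptions(precision=3,suppress=True)
x,y=.651,-.118
R=[-90,0,-22]
for dx in (0,-.001,-.001):
    x+=dx; move_linear([x,y,.1265],R,rate=.02); F=current_contact_force(); print(x,current_time_s(),current_position(),F,current_ft_torque())
    if abs(F[0])<6: break
for z in (.129,.132,.136,.142,.150):
    move_linear([x,y,z],rate=.05); F=current_contact_force()
    print(z,current_time_s(),current_position(),F,current_ft_torque(),current_finger_gap())
    if F[2]<-15: break
```

```text
0.651 18.4833 [ 0.651 -0.118  0.126] [-5.543 -2.6    2.591] [-0.451  0.892 -0.013]
0.129 18.7333 [ 0.651 -0.118  0.129] [-5.505 -2.385 -0.231] [-0.446  0.702  0.044] 0.042073358443297036
0.132 18.9833 [ 0.651 -0.118  0.132] [-4.667 -1.889 -1.403] [-0.482  0.78  -0.025] 0.04160263931285907
0.136 19.2333 [ 0.651 -0.118  0.136] [-5.327 -3.659 -1.607] [-0.467  0.711 -0.018] 0.04141674584798877
0.142 19.5 [ 0.651 -0.118  0.143] [-3.781 -0.695  2.749] [-0.127  0.617 -0.021] 0.041612876329869056
0.15 19.8083 [ 0.652 -0.118  0.151] [-0.317  0.132 -0.263] [ 0.044 -0.137 -0.037] 0.041753203678872315
```

View pics/m4.png

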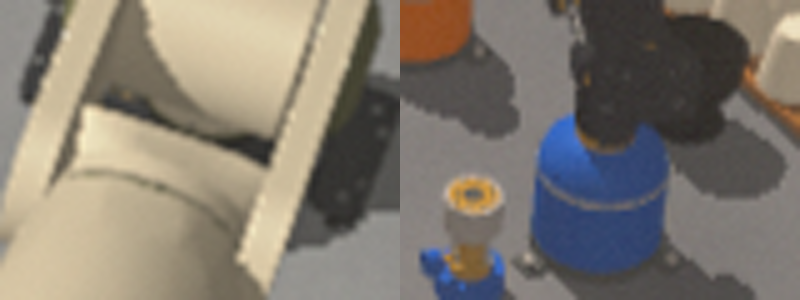

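Before lifting, the cap sat seated with the burner standing at (470,230). The lift forces are near zero, so it has come free. I raise it to 50 mm above its seat and check.

Run:
```python
from h import *
np.set_printoptions(precision=3,suppress=True)
move_linear([.651,-.118,.176],rate=.06); wait(.3)
print(current_time_s(),current_position(),current_contact_force(),current_ft_torque(),current_finger_gap())
mosaic([("side",273,173),("side",243,233)],"pics/m5.png")
cv2.imwrite("pics/side5.png",cv2.resize(grab_frame("side")[100:400,160:560,::-1],(800,600),interpolation=cv2.INTER_CUBIC))
cv2.imwrite("pics/top5.png",cv2.resize(grab_frame("top")[:,:,::-1],(800,600),interpolation=cv2.INTER_CUBIC))
```

```text
20.6917 [ 0.651 -0.118  0.176] [-0.264 -0.161 -0.754] [ 0.046 -0.134 -0.002] 0.041569029468347965
```

View pics/side5.png

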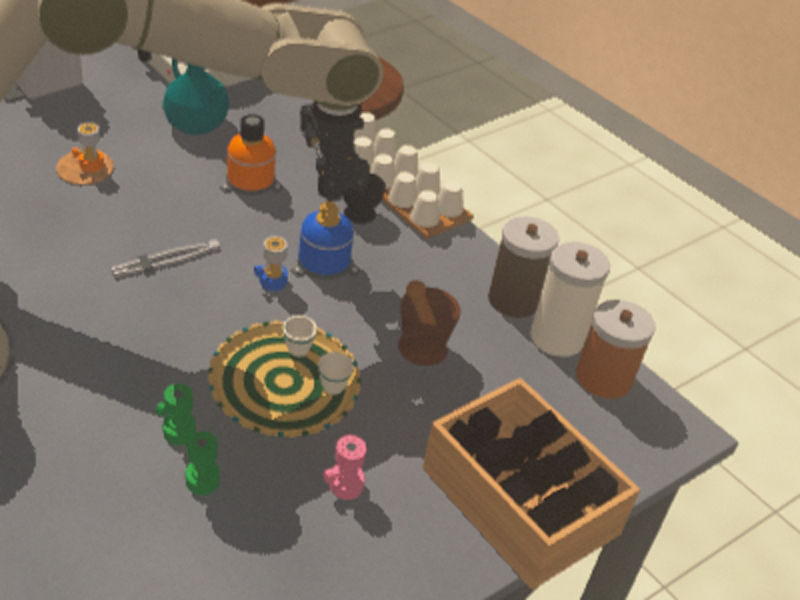

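View pics/top5.png

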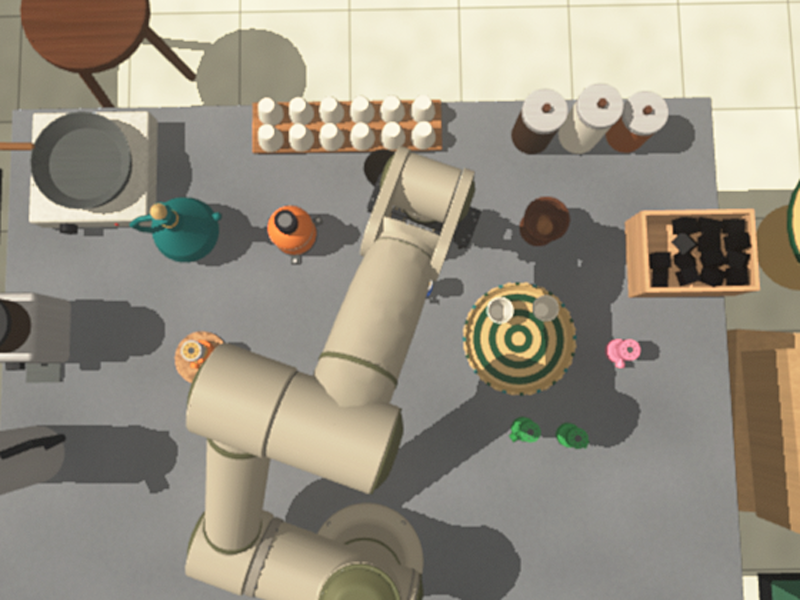

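View pics/m5.png

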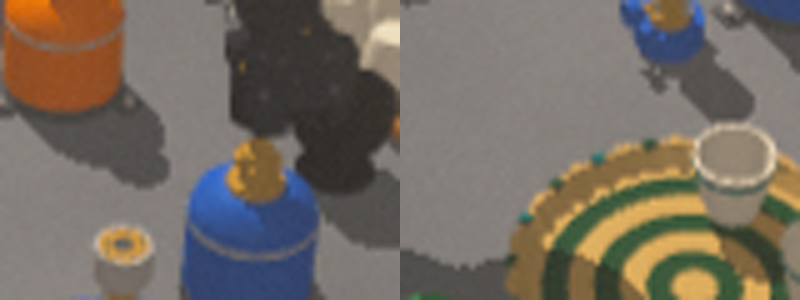

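The blue cartridge's brass neck is bare at (258,172) in the mosaic. The cap is in the gripper directly above it, the blue burner is standing, and everything else is in place. I hand the job in.

Run:
```python
from plant import *
print(current_time_s(),current_finger_gap()); finish_job()
```

```text
20.8917 0.04171060659671047
the job is handed in; nothing more can be done
```

The job is done and handed in at 20.9 s of the 51 s allowed; no verdict was reported.

- **Burner:** I took the blue burner head off the tray and stood it upright on the bare table at about (0.549, -0.118). That is about 105 mm from the axis of the blue cartridge, or roughly 35 mm between their sides.
- **Cap:** the blue cartridge's cap turned freely anticlockwise, so I did not need to try the other way. I turned it 68° and lifted it 50 mm straight up.

**Last checks:**
- The finger gap is 41.7 mm, so the cap is still gripped, and the contact force is under 1 N.
- The pictures show the blue cartridge's brass neck bare and the burner standing.
- The orange cartridge with its cap, the burner on the mat, the cups and the look-alikes look unmoved. The arm hid the incense cup and the blue burner from the top camera, so I saw those two only from the side.

**One disagreement:** my estimate of the cap's centre was about 2 mm off. While turning, this built up a sideways force of about 17 N. I corrected the position before lifting, which brought it down to about 6 N, and it disappeared once the cap was free.

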